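# Pack the seasonings into the rack in order of height

### The job

Put the four seasonings (glass jar, spice jar, pepper mill, oil bottle) away in the wooden rack, standing upright on its base in one straight line along the middle, in order of height: the shortest pushed up against the low end board, then each taller one pushed up against the one before it, so that no gaps are left and the tallest comes last, beside the high end board. Keep them upright on the way, and leave the mug and the timer where they stand.

Things in the scene. Friction and masses are not known exactly. Their poses are not given: they have to be found in the camera images.
- rack: long narrow seasoning rack of pale wood, fixed to the worktop. Origin under the centre of its base on the worktop; x across the rack, y along it, z up. The base board is 12 mm thick, so things stand at z = 12 mm. Room between the end boards: 236 mm (y = -118 to +118). A round steel guard rail runs along either side: 92 mm clear between the rails, their tops 37 mm above the worktop. The four seasonings fit in one line with about 26 mm to spare
- low_end: the rack's low end board: pale wood, 44 mm high, 12 mm thick along the rack, 116 mm wide across it. Origin in the middle of its thickness and width, at worktop level; axes parallel to the rack's. It may be at the +y or the -y end of the rack (origin 124 mm from the rack's origin)
- high_end: the rack's high end board, with a hand slot: darker brown wood, 92 mm high, otherwise as the low end board and at the opposite end of the rack
- jar_mid (a point): squat rounded-square glass jar, pink contents, round green lid; 64 mm wide across its flat sides (66 mm over all), 83 mm high, 0.37 kg. The point is its centre, 41.5 mm above its underside; x and y axes square to its flat sides, z up. Lid 63 mm in diameter, the top 11 mm
- spice_mid (a point): slim round spice jar, dark label, black cap; 41 mm diameter, 105 mm high, 0.11 kg. The point is its centre, 52.5 mm above its underside; z up
- mill_mid (a point): turned wooden pepper mill, 58 mm diameter at the foot, 170 mm high, 0.18 kg, with a round head (fixed to the body) about 49 mm across, 123 to 159 mm above its underside, and a small metal button 12 mm across on top. The point is its centre, 85 mm above its underside; z up
- oil_mid (a point): slim blue steel oil bottle, 47 mm diameter, 267 mm high, 0.42 kg; the top 23 mm is a black cylindrical cap 23 mm across, below it the bottle widens over the shoulder. The point is its centre, 133.5 mm above its underside; z up
- mug_mid (a point): bystander: spotted white mug, 83 mm diameter, 89 mm high, handle to one side; the point is the centre of its bowl, 45 mm up
- timer_mid (a point): bystander: red and white round kitchen timer, 69 mm diameter, 60 mm high; the point is its centre, 30 mm up
There are look-alikes about, which are no part of the job. What is shaped like the part that bears mill_mid but green or turquoise is not meant. What is shaped like the part that bears jar_mid but blue is not meant.

How it is judged:
By the outcome, as a careful person would: the job done as asked, in the order asked, and still so for the second after the job is handed in, with the robot touching nothing.
It also fails if it takes over 115 s, if anything falls off the work surface, if the arm or the gripper's body presses on something with over 40 N, if the wrist force passes 120 N, or if a joint passes its speed limit or range.

### The arm

A 6-joint arm with a two-finger parallel gripper is mounted at the origin on a cart in front of the work surface, level with it; the furniture and walls round the work are solid. World frame = base frame: x ahead of the robot, y to its left, z up, the work surface at z = 0. Lengths are in m, angles in degrees, forces in N, time in s.
With the tool pointing down it reaches from about 0.4 to 0.825 m from the base axis. Payload 7 kg.
Tool frame: the origin (TCP) lies at the very end of the fingers, on their centre line; the grasp point (between the pads) lies 19 mm behind it (r.hold_point_z is the distance from the TCP to the grasp point, in m); z points along the fingers, y is the line along which they close (so a half turn about z gives the same grasp; the last joint's range is limited). The gripper opens to 88 mm and grips with 3 to 60 N. Pads are 19 mm wide; open, the fingers measure 130 mm over their backs; the gripper's body (78 mm by 193 mm) begins 47 mm behind the grasp point.
Start: joints at [90.017, 20.546, 0.682, 0, -70.136, -16.507], TCP at [0.192, 0.647, 0.227] pointing down, gripper open.
Joint ranges: [-176.03, 176.03], [-82.01, 121.73], [-58.28, 71.71], [-173.87, 95.51], [-174.79, -0.11], [-173.66, 173.66]. Speed limits (degrees/s): [136.94, 136.94, 172.46, 180, 180, 180].

### API

Orientations are given as [roll, pitch, yaw] about the fixed x, y, z axes, in that order (R = Rz(yaw) Ry(pitch) Rx(roll)).
In Python, from plant import telemetry, vision, workorder, r gives the robot as it stands.
- The arm moves only by the tool move_arm, never from a script. Its argument "plan" is a list of rows, each a list of 7 numbers: the opening, from -1 (shut) to 1 (fully open), so that 0 is half open, then the shift along the world's x, y, z in m, then the turn, a rotation vector about the world's x, y, z in degrees. In form: [[fingers, dx, dy, dz, ax, ay, az], ...]. A call has 1 to 20 rows; each row shifts and turns the commanded pose from where the row before left it; what a row does not reach is not made up. A row lasts 1/8 s, in which the tool goes at most 62.5 mm and 10.7 degrees, less where a joint would pass 70% of its speed; a pose out of reach is approached as far as the arm can. A call is refused whole if a number of a shift passes 0.0625 or a number of a turn 10.7, either way. A call with a gripper value outside its range is refused whole. The fingers move at their own pace and stop on an object; "force" is the grip in N (left out, the last holds). Time passes only in rows, so rows that do not move let the fingers close. It gives the time, the measured TCP pose, the force, the opening and the grip force at its end, in the units of the state.
- telemetry.get_state(): the state, without advancing time (a new reading comes with each control period).
- vision.capture(name): name is "scene" or "top"; returns a dict with "img" (384x512x3 uint8, red, green, blue), "depth" (384x512 float32, m along the optical axis (not along the pixel's ray), 0 where there is no reading), "intrinsics" (3x3 intrinsics, pixels), "R" (3x3) and "t" (3): a world point X has camera coordinates R X + t. Camera axes: x right, y down, z forward; pixel columns grow to the right and rows downward; lengths in m; the calibration is good to about 2 mm. A picture is of the moment at which its call begins.
- workorder.close_job(): hands the job in; it is judged then, once.
The state is a dict: "time_s": time; "joints": joint angles; "qd": joint speeds; "joint_torque": joint torques, N m; "tcp_pos": TCP position; "eef_rot": TCP orientation; "contact_force": force on the tool from outside, world axes, zero at the start; "moment": the same for the moment, N m; "gripper_width": finger opening in m; "gripper_force": force on a finger pad.
Only numpy, scipy, OpenCV 4.12 (cv2) and the standard library are available. Lean on these libraries where they do the work, as an engineer would, in place of code of your own. Each camera call takes 0.05 s, during which the arm holds its last target. There are 200 camera calls.

## Working session

There is one attempt and no reset: what is moved stays moved. The work goes in short steps, Python scripts to look and compute and a tool call to move; the robot and the scene stay as the last step left them, time stands still between calls to the robot, and variables do not carry over. Pictures are saved under pics/ and viewed, at most 14 in all, crops included, and the job is handed in when it is done.

Besides the shell and the picture viewer there is one more tool, called after ">>>" as a command line: name --pt "numbers of a row" for each row, then --argument value for the rest. move_arm: Moves the arm, as the interface text tells. Its arguments: {"type":"object","properties":{"plan":{"type":"array"},"force":{"type":"number"}},"required":["plan"]}

```bash
ls; mkdir -p pics
python3 - <<'E'
from plant import telemetry, vision, r
import cv2,numpy as np
s=telemetry.get_state();print(s)
for n in("scene","top"):
    c=vision.capture(n);np.savez(f"{n}0.npz",**c)
    cv2.imwrite(f"pics/{n}0.png",cv2.resize(c["img"][:,:,::-1],(800,600)))
    print(n,c["intrinsics"],c["R"],c["t"],(c["depth"]>0).mean())
print(r.hold_point_z)
E
```

```text
pics
{'time_s': 0.0, 'joints': array([ 9.00187122e+01,  2.05917411e+01,  6.33009982e-01, -2.02822905e-02,
       -7.01360962e+01, -1.65062693e+01]), 'qd': array([-0.1068223 ,  0.01265382,  0.11919542, -0.03343438, -0.09347263,
        0.1584644 ]), 'joint_torque': array([-1.24635430e-03, -5.82716024e+01,  2.93052703e+01,  6.99711710e+00,
        6.86164465e-03, -1.74298307e-04]), 'tcp_pos': array([0.19146291, 0.64675607, 0.22561293]), 'eef_rot': array([ 1.79903663e+02, -8.66422318e-03, -1.64944573e+01]), 'contact_force': array([-0.0194311 , -0.01976642, -0.02854866]), 'moment': array([-0.0011256 , -0.05633934,  0.0027996 ]), 'gripper_force': 0.0, 'gripper_width': 0.0877508532037919}
scene [[434.24831929   0.         253.50584958]
 [  0.         434.24831929 192.7715896 ]
 [  0.           0.           1.        ]] [[-0.88904218  0.45771692  0.00996151]
 [ 0.40517831  0.79675193 -0.44834908]
 [-0.21315382 -0.39456506 -0.89380304]] [ 0.42160128 -0.15640807  1.62012801] 0.9471893310546875
top [[485.60237836   0.         242.05690983]
 [  0.         485.60237836 194.28347368]
 [  0.           0.           1.        ]] [[ 0.45454479 -0.89070197  0.00624792]
 [-0.7741301  -0.39850573 -0.49184933]
 [ 0.440581    0.21873085 -0.87065791]] [-0.21441671  0.44521655  1.52497583] 0.9465789794921875
0.0188
```

View pics/scene0.png

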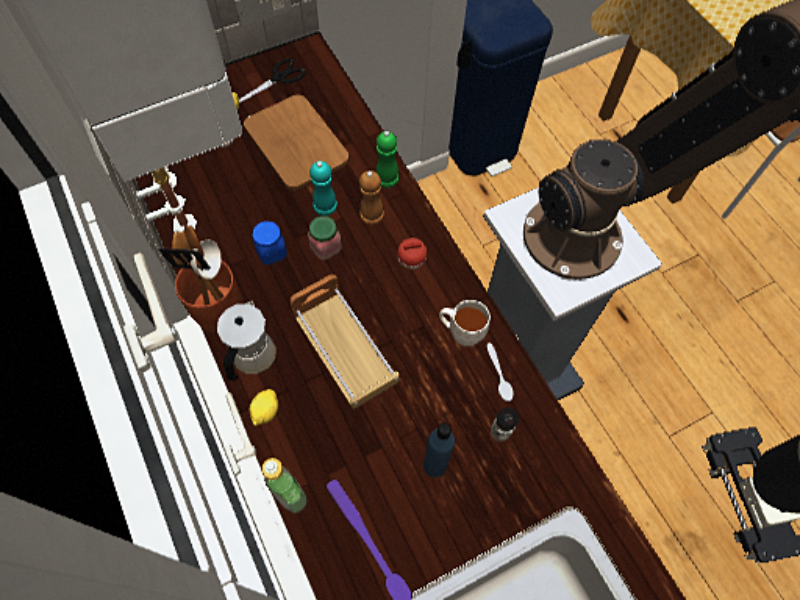

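View pics/top0.png

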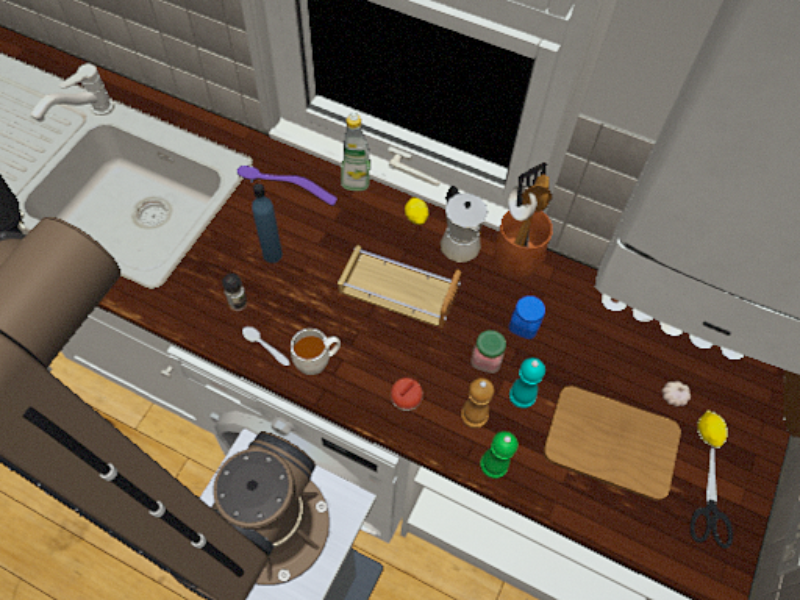

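Scene picture (800x600): the rack's brown high end is at (314,290) and its low end at (375,388). Candidates:
- **Jars:** pink with green lid (324,237), blue (269,242). I choose the pink one.
- **Mills:** wooden (371,195), turquoise (322,188), green (387,158). I choose the wooden one.
- **Spice jar:** (503,425), black cap.
- **Oil bottle:** blue steel (438,450). The green glass bottle at (283,485) is not meant.

The top picture agrees with this. Next I measure by clustering the depth cloud.

```bash
cat > h.py <<'E'
import numpy as np,cv2
def cloud(c):
    d=c["depth"];v,u=np.indices(d.shape);K=c["intrinsics"]
    p=np.stack([(u-K[0,2])/K[0,0]*d,(v-K[1,2])/K[1,1]*d,d],-1)
    return (p-c["t"])@c["R"]     # R^T(p-t)
def circ(P):
    x,y=P[:,0],P[:,1];A=np.c_[2*x,2*y,np.ones(len(x))]
    s=np.linalg.lstsq(A,x*x+y*y,rcond=None)[0];return s[0],s[1],np.sqrt(max(0,s[2]+s[0]**2+s[1]**2))
def px(c,X):
    p=c["R"]@np.asarray(X)+c["t"];return (c["intrinsics"]@p)[:2]/p[2]
E
python3 - <<'E'
from h import *
S=dict(np.load("scene0.npz"));T=dict(np.load("top0.npz"))
PS,PT=cloud(S),cloud(T)
seeds={"jar":((324,237),(489,352)),"spice":((503,425),(235,293)),"mill":((371,195),(478,402)),"oil":((438,450),(267,225)),"mug":((470,325),(310,350)),"timer":((412,252),(406,394)),
"turq":((322,188),(527,383)),"green":((387,158),(499,455)),"blue":((269,242),(528,317)),"moka":((246,330),(461,225))}
for n,(a,b) in seeds.items():
    q=[P[int(w[1]/1.5625),int(w[0]/1.5625)] for P,w in((PS,a),(PT,b))]
    m=(q[0]+q[1])[:2]/2
    out=[]
    for P,C in((PS,S),(PT,T)):
        X=P.reshape(-1,3);k=(np.hypot(*(X[:,:2]-m).T)<.05)&(X[:,2]>.012);X=X[k]
        top=np.percentile(X[:,2],99) if len(X) else 0
        out.append((len(X),np.round(top,4)))
    X=np.r_[PS.reshape(-1,3),PT.reshape(-1,3)];X=X[(np.hypot(*(X[:,:2]-m).T)<.055)&(X[:,2]>.012)]
    top=np.percentile(X[:,2],99)
    cap=X[X[:,2]>top-.006]
    print(n,np.round(q,3).tolist(),out,"all-circ",np.round(circ(X[X[:,2]<top-.008]),4),"top mean",np.round(cap.mean(0),4))
# rack
X=np.r_[PS.reshape(-1,3),PT.reshape(-1,3)]
for C,P,h,l in((S,PS,(314,290),(375,388)),(T,PT,(450,295),(350,265))):
    for w in(h,l):print(np.round(P[int(w[1]/1.5625),int(w[0]/1.5625)],3))
E
```

```text
jar [[0.546, -0.217, 0.084], [0.514, -0.241, 0.083]] [(431, np.float64(0.0877)), (440, np.float64(0.0901))] all-circ [ 0.536  -0.2393  0.0301] top mean [ 0.5379 -0.2403  0.0858]
spice [[0.421, 0.338, 0.1], [0.389, 0.318, 0.088]] [(263, np.float64(0.1091)), (251, np.float64(0.1124))] all-circ [0.403  0.3302 0.0192] top mean [0.4026 0.3316 0.1078]
mill [[0.414, -0.246, 0.124], [0.377, -0.268, 0.132]] [(402, np.float64(0.1666)), (448, np.float64(0.1703))] all-circ [ 0.4004 -0.269   0.0215] top mean [ 0.4005 -0.2678  0.167 ]
oil [[0.572, 0.344, 0.2], [0.537, 0.316, 0.16]] [(478, np.float64(0.2671)), (570, np.float64(0.2688))] all-circ [0.5555 0.3292 0.0209] top mean [0.555  0.3294 0.2655]
mug [[0.355, 0.108, 0.051], [0.352, 0.107, 0.06]] [(604, np.float64(0.09)), (587, np.float64(0.0945))] all-circ [0.3533 0.1027 0.0337] top mean [0.352  0.1025 0.0895]
timer [[0.382, -0.107, 0.056], [0.358, -0.121, 0.049]] [(290, np.float64(0.0616)), (343, np.float64(0.064))] all-circ [ 0.3701 -0.1202  0.0264] top mean [ 0.3699 -0.1196  0.0604]
turq [[0.5, -0.321, 0.11], [0.467, -0.343, 0.118]] [(409, np.float64(0.1667)), (451, np.float64(0.1707))] all-circ [ 0.4892 -0.3434  0.0212] top mean [ 0.4892 -0.3409  0.1698]
green [[0.33, -0.334, 0.105], [0.293, -0.35, 0.137]] [(398, np.float64(0.1669)), (453, np.float64(0.171))] all-circ [ 0.3174 -0.3504  0.021 ] top mean [ 0.3175 -0.3525  0.1692]
blue [[0.659, -0.262, 0.082], [0.634, -0.283, 0.083]] [(432, np.float64(0.0875)), (436, np.float64(0.0907))] all-circ [ 0.6537 -0.2828  0.0292] top mean [ 0.6555 -0.2866  0.0865]
moka [[0.785, -0.045, 0.156], [0.741, -0.07, 0.154]] [(755, np.float64(0.1727)), (780, np.float64(0.1725))] all-circ [ 0.7804 -0.0615  0.0337] top mean [ 0.7889 -0.0634  0.1725]
[ 0.622 -0.105  0.085]
[0.596 0.141 0.043]
[ 0.603 -0.112  0.091]
[0.598 0.139 0.041]
```

Run:
```python
from h import *
S=dict(np.load("scene0.npz"));T=dict(np.load("top0.npz"))
a=S["img"][80:300,160:345,::-1];b=T["img"][150:320,130:370,::-1]
a=cv2.resize(a,None,fx=2.7,fy=2.7);b=cv2.resize(b,(0,0),fx=1.2,fy=1.2)
cv2.imwrite("pics/crop1.png",a)
```

```text
(no output)
```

View pics/crop1.png

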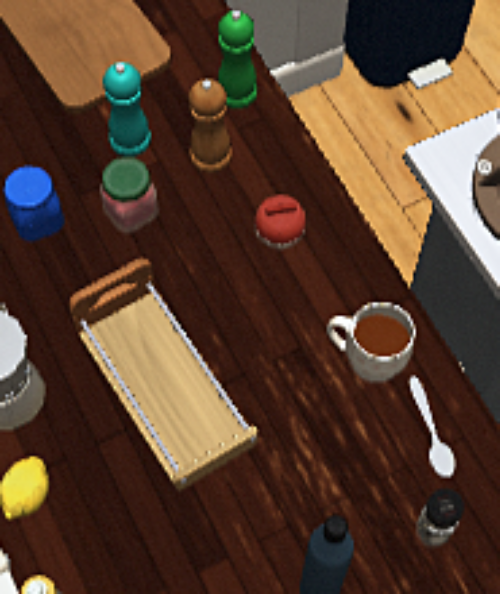

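The crop confirms the choice: the pink jar with the green lid at (130,195) and the wooden mill at (209,120). The heights measured in both views match the text. Next I need the rack pose and the jar's yaw.

Run:
```python
from h import *
from scipy.optimize import minimize
from scipy.spatial import cKDTree
S=dict(np.load("scene0.npz"));T=dict(np.load("top0.npz"))
P=[cloud(c) for c in(S,T)]
near=lambda X,a,b:(X[:,0]>a[0])&(X[:,0]<b[0])&(X[:,1]>a[1])&(X[:,1]<b[1])
for i,p in enumerate(P):
    X=p.reshape(-1,3)
    tab=X[near(X,(.42,-.05),(.50,.25))];print("table z",np.median(tab[:,2]))
    R=X[near(X,(.48,-.17),(.72,.2))]
    lo=R[(abs(R[:,2]-.044)<.006)&(R[:,1]>.10)];hi=R[(R[:,2]>.055)&(R[:,1]<-.05)]
    base=R[abs(R[:,2]-.013)<.006]
    r_=cv2.minAreaRect(base[:,:2].astype(np.float32))
    print(i,len(lo),lo.mean(0).round(4),cv2.minAreaRect(lo[:,:2].astype(np.float32)),len(hi),hi.mean(0).round(4),cv2.minAreaRect(hi[:,:2].astype(np.float32)),"base",len(base),r_,np.median(base,0))
# silhouette fit for rack: union of boxes projected vs mask of points above table
def boxes(w):
    cx,cy,th=w[:3];c,s=np.cos(th),np.sin(th);M=np.array([[c,-s],[s,c]])
    out=[]
    for (x,y0,y1,h) in((.058,.118,.130,.044),(.058,-.130,-.118,.092),(.052,-.13,.13,.012)):
        B=np.array([[a,b,z] for a in(-x,x) for b in(y0,y1) for z in(0,h)])
        B[:,:2]=B[:,:2]@M.T+[cx,cy];out.append(B)
    return out
# jar yaw: body side points
for n,m in(("jar",(.537,-.2393)),):
    X=np.r_[P[0].reshape(-1,3),P[1].reshape(-1,3)]
    X=X[(np.hypot(*(X[:,:2]-m).T)<.045)&(X[:,2]>.015)&(X[:,2]<.062)];d=X[:,:2]-m
    for lab,Y in(("all",d),):
        best=[]
        for a in np.arange(0,90,3):
            t=np.radians(a);u=d@[np.cos(t),np.sin(t)];v=d@[-np.sin(t),np.cos(t)]
            f=lambda q:np.mean(np.minimum(abs(np.maximum(abs(u-q[0]),abs(v-q[1]))-.032),.008))
            o=minimize(f,[0,0],method="Nelder-Mead");best.append((round(o.fun*1e3,2),a,*(o.x@np.array([[np.cos(t),np.sin(t)],[-np.sin(t),np.cos(t)]])+m).round(4)))
        print(sorted(best)[:5],sorted(best)[-1],len(d))
# fixed radius fits
def fr(m,r,z0,z1):
    X=np.r_[P[0].reshape(-1,3),P[1].reshape(-1,3)];X=X[(np.hypot(*(X[:,:2]-m).T)<r+.01)&(X[:,2]>z0)&(X[:,2]<z1)]
    f=lambda q:np.mean(np.minimum(abs(np.hypot(*(X[:,:2]-q).T)-r),.006))
    o=minimize(f,m,method="Nelder-Mead");return o.x.round(4),round(o.fun,4),len(X)
print("spice",fr((.403,.3302),.0205,.02,.095));print("oil",fr((.5555,.3292),.0235,.02,.2));print("oilcap",fr((.5555,.3292),.0115,.246,.262));print("millhead",fr((.4004,-.269),.0245,.133,.15));print("mill foot",fr((.4004,-.269),.029,.004,.02))
print("jarlid",fr((.537,-.2393),.0315,.073,.081));print("mug",fr((.3533,.1027),.0415,.02,.08));print("timer",fr((.37,-.12),.0345,.01,.04))
# oil radius profile
X=np.r_[P[0].reshape(-1,3),P[1].reshape(-1,3)];d=np.hypot(*(X[:,:2]-(.5555,.3292)).T)
for z in np.arange(.19,.27,.008):
    k=(abs(X[:,2]-z)<.004)&(d<.04);print(round(z,3),k.sum(),np.percentile(d[k],[50,80]).round(4) if k.any() else '')
```

```text
table z -0.0010019513071783236
0 127 [0.5969 0.1365 0.0427] ((0.5973987579345703, 0.12367132306098938), (0.11334167420864105, 0.04160056263208389), 3.3355038166046143) 221 [ 0.6219 -0.107   0.081 ] ((0.6202175617218018, -0.10971307754516602), (0.11436834931373596, 0.015112091787159443), 4.5027899742126465) base 1837 ((0.6005143523216248, 0.022710636258125305), (0.23486892879009247, 0.3406890332698822), 1.1383627653121948) [0.6087877  0.01300065 0.01145068]
table z 0.0013277393962607055
1 100 [0.5918 0.1335 0.0438] ((0.5944505929946899, 0.12654241919517517), (0.04769689962267876, 0.11369829624891281), 89.99725341796875) 129 [ 0.6077 -0.1105  0.0866] ((0.6154139637947083, -0.10856670141220093), (0.1130719780921936, 0.013380597345530987), 5.4218926429748535) base 1717 ((0.5997251272201538, 0.015725523233413696), (0.23969686031341553, 0.36712414026260376), 0.08738921582698822) [0.60592085 0.01369023 0.0123252 ]
[(np.float64(2.41), np.int64(9), np.float64(0.5386), np.float64(-0.2435)), (np.float64(2.43), np.int64(12), np.float64(0.5386), np.float64(-0.2433)), (np.float64(2.46), np.int64(6
[... 310 characters left out ...]
at64(0.0013), 230)
oil (array([0.5562, 0.3294]), np.float64(0.0013), 635)
oilcap (array([0.556 , 0.3292]), np.float64(0.0012), 46)
millhead (array([ 0.4023, -0.2701]), np.float64(0.0025), 142)
mill foot (array([ 0.4006, -0.2736]), np.float64(0.0029), 144)
jarlid (array([ 0.5381, -0.2419]), np.float64(0.0041), 171)
mug (array([0.3516, 0.1042]), np.float64(0.0042), 962)
timer (array([ 0.3711, -0.1225]), np.float64(0.0024), 208)
0.19 43 [0.0227 0.0241]
0.198 49 [0.0219 0.0229]
0.206 91 [0.0197 0.0214]
0.214 85 [0.0154 0.017 ]
0.222 42 [0.0115 0.0133]
0.23 16 [0.0101 0.0108]
0.238 8 [0.0091 0.0099]
0.246 14 [0.0111 0.0117]
0.254 17 [0.0111 0.0119]
0.262 67 [0.0092 0.0108]
0.27 28 [0.0061 0.0088]
```

Run:
```python
from h import *
from scipy.optimize import minimize
P=[cloud(dict(np.load(f"{n}0.npz"))).reshape(-1,3) for n in("scene","top")]
def fit(X):
    X=X[(X[:,0]>.5)&(X[:,0]<.72)&(X[:,1]>-.14)&(X[:,1]<.17)&(X[:,2]>.019)&(X[:,2]<.1)]
    def sd(q,c,h):
        d=abs(q-c)-h;return np.where((d>0).any(1),np.linalg.norm(np.maximum(d,0),axis=1),-d.max(1))
    def f(w):
        c,s=np.cos(w[2]),np.sin(w[2]);l=(X[:,:2]-w[:2])@np.array([[c,-s],[s,c]])
        q=np.c_[l,X[:,2]]
        a=sd(q,np.array([0,.124,.022]),np.array([.058,.006,.022]));b=sd(q,np.array([0,-.124,.046]),np.array([.058,.006,.046]))
        D=[abs(a),abs(b)]+[abs(np.hypot(l[:,0]-sx*.049,X[:,2]-.034)-.003)+np.maximum(abs(l[:,1])-.118,0) for sx in(-1,1)]
        return np.mean(np.minimum(np.min(D,0),.008))
    best=min((minimize(f,[.607+i,.014+j,t],method="Nelder-Mead",options=dict(xatol=1e-5,fatol=1e-8)) for i in(-.005,.005) for j in(-.005,.005) for t in(.05,.1)),key=lambda o:o.fun)
    return best.x[:2].round(4),np.degrees(best.x[2]).round(2),best.fun.round(5),len(X)
print(fit(P[0]),fit(P[1]),fit(np.r_[P[0],P[1]]))
```

```text
(array([0.6079, 0.0127]), np.float64(5.4), np.float64(0.0015), 831) (array([0.6066, 0.015 ]), np.float64(5.49), np.float64(0.00316), 626) (array([0.6074, 0.0133]), np.float64(5.44), np.float64(0.00233), 1457)
```

>>> move_arm --pt "1 0.035 -0.058 0 0 0 -6.4" --pt "1 0.035 -0.058 0 0 0 -6.4" --pt "1 0.035 -0.058 0 0 0 -6.4" --pt "1 0.035 -0.058 0 0 0 -6.4" --pt "1 0.035 -0.058 0 0 0 -6.4" --pt "1 0.035 -0.058 0 0 0 -6.4" --pt "1 0.015 -0.06 0 0 0 -6.4" --pt "1 0.015 -0.06 0 0 0 -6.4" --pt "1 0.015 -0.06 0 0 0 -6.4" --pt "1 0.015 -0.06 0 0 0 -6.4" --pt "1 0.015 -0.06 0 0 0 0" --pt "1 0.015 -0.06 0 0 0 0" --pt "1 0.015 -0.06 0 0 0 0" --pt "1 0.015 -0.06 0 0 0 0" --pt "1 0.016 -0.061 0 0 0 0" --pt "1 0 0 0 0 0 0" --pt "1 0 0 0 0 0 0" --force 20

```text
time_s: 2.22
tcp_pos: [0.5207, -0.2146, 0.2259]
eef_rot: [179.9, 0.0, -80.6]
contact_force: [-0.2, -0.4, 0.5]
gripper_width: 0.0876
gripper_force: 0.0
```

>>> move_arm --pt "1 0.017 -0.027 0 0 0 0" --pt "1 0 0 0 0 0 0" --pt "1 0 0 -0.04 0 0 0" --pt "1 0 0 -0.04 0 0 0" --pt "1 0 0 -0.03 0 0 0" --pt "1 0 0 0 0 0 0"

```text
time_s: 2.98
tcp_pos: [0.5365, -0.2396, 0.1148]
eef_rot: [179.8, 0.1, -80.4]
contact_force: [0.3, 0.5, -0.1]
gripper_width: 0.0875
gripper_force: 0.0
```

Run:
```python
from h import *
from plant import vision,telemetry
s=telemetry.get_state();print(s["tcp_pos"],s["eef_rot"])
A=[]
for n in("scene","top"):
    c=vision.capture(n);u,v=px(c,[.538,-.242,.08]).astype(int);print(n,u,v)
    a=c["img"][max(0,v-55):v+55,max(0,u-70):u+70,::-1].copy()
    A.append(cv2.resize(a,(560,440)) if 0 else cv2.resize(a,(400,314)))
cv2.imwrite("pics/jar1.png",np.hstack(A))
```

```text
[ 0.53646114 -0.23957992  0.1147969 ] [ 1.79759203e+02  9.29921170e-02 -8.04071024e+01]
scene 206 145
top 314 219
```

View pics/jar1.png

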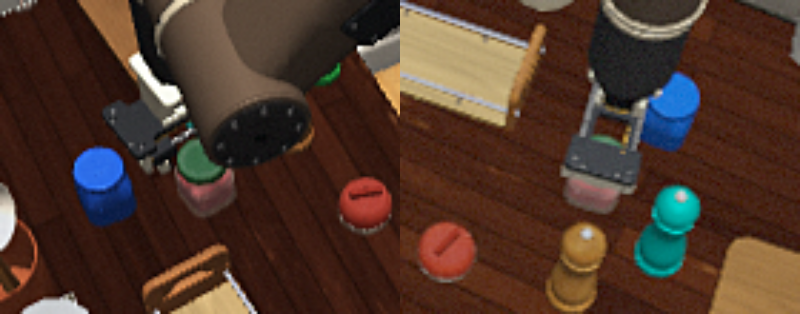

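Crop: the open gripper is above the pink jar's green lid (left crop 200,160; right 605,150), with the blue jar clear of the fingers.

>>> move_arm --pt "1 0.001 -0.002 -0.03 0 0 0" --pt "1 0 0 -0.03 0 0 0" --pt "1 0 0 -0.018 0 0 0" --pt "1 0 0 0 0 0 0" --pt "0 0 0 0 0 0 0" --pt "0 0 0 0 0 0 0" --pt "0 0 0 0 0 0 0" --pt "0 0 0 0 0 0 0"

```text
time_s: 4.08
tcp_pos: [0.5384, -0.2435, 0.0393]
eef_rot: [179.9, 0.0, -80.5]
contact_force: [-4.1, -0.0, 7.2]
gripper_width: 0.0632
gripper_force: 20.0
```

>>> move_arm --pt "0 0 0 0.03 0 0 0" --pt "0 0 0 0.045 0 0 0" --pt "0 0 0 0.045 0 0 0" --pt "0 0.006 0.03 0 0 0 -1" --pt "0 0.008 0.044 0 0 0 -1" --pt "0 0.008 0.044 0 0 0 -1" --pt "0 0.008 0.044 0 0 0 -1" --pt "0 0.008 0.044 0 0 0 0" --pt "0 0.008 0.044 0 0 0 0" --pt "0 0.008 0.044 0 0 0 0" --pt "0 0.007 0.043 0 0 0 0" --pt "0 0 0 0 0 0 0" --pt "0 0 0 0 0 0 0"

```text
time_s: 5.7
tcp_pos: [0.5997, 0.0937, 0.158]
eef_rot: [179.9, -0.0, -84.5]
contact_force: [-0.2, -0.1, -1.7]
gripper_width: 0.0635
gripper_force: 20.0
```

>>> move_arm --pt "0 0 0 -0.04 0 0 0" --pt "0 0 0 -0.04 0 0 0" --pt "0 0 0 -0.02 0 0 0" --pt "0 0 0 -0.005 0 0 0" --pt "0 0 0 0 0 0 0" --pt "0 0 0 0 0 0 0"

```text
time_s: 6.45
tcp_pos: [0.601, 0.0937, 0.0549]
eef_rot: [-179.9, 0.0, -84.5]
contact_force: [0.7, -0.4, -2.5]
gripper_width: 0.0631
gripper_force: 20.0
```

```bash
cat > look.py <<'E'
import sys
from h import *
from plant import vision,telemetry
def look(name,X,w=70):
    A=[]
    for n in("scene","top"):
        c=vision.capture(n);np.savez(f"{n}_{name}.npz",**c);u,v=px(c,X).astype(int);h=int(w*.75)
        a=c["img"][max(0,v-h):v+h,max(0,u-w):u+w,::-1]
        A.append(cv2.resize(a,(400,300),interpolation=cv2.INTER_CUBIC))
    cv2.imwrite(f"pics/{name}.png",np.hstack(A))
if __name__=="__main__":
    s=telemetry.get_state();print(s["tcp_pos"],s["contact_force"]);look(sys.argv[1],[float(a) for a in sys.argv[2:5]],int(sys.argv[5]))
E
python3 look.py rack1 .6 .07 .05 60
```

```text
[0.60102831 0.09371646 0.05485465] [ 0.73971228 -0.44489046 -2.49656758]
```

View pics/rack1.png

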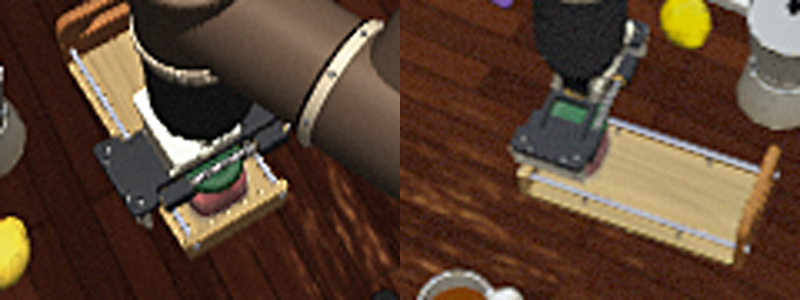

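The jar is held over the rack beside the low end (left crop 218,190), between the rails. Now I lower it.

>>> move_arm --pt "0 -0.001 0 -0.002 0 0 0" --pt "0 0 0 -0.002 0 0 0" --pt "0 0 0 0 0 0 0"

```text
time_s: 6.92
tcp_pos: [0.5994, 0.0939, 0.0513]
eef_rot: [-179.9, -0.0, -84.4]
contact_force: [-4.6, 0.6, 11.5]
gripper_width: 0.0633
gripper_force: 20.0
```

>>> move_arm --pt "0 0 0 0.001 0 0 0" --pt "0 -0.0002 0.002 0 0 0 0" --pt "0 -0.0002 0.002 0 0 0 0" --pt "0 -0.0001 0.001 0 0 0 0" --pt "0 0 0 0 0 0 0"

```text
time_s: 7.55
tcp_pos: [0.5995, 0.0975, 0.0514]
eef_rot: [-180.0, -0.1, -84.5]
contact_force: [-0.2, -7.3, 6.3]
gripper_width: 0.0634
gripper_force: 20.0
```

>>> move_arm --pt "0 -0.0001 0.001 0 0 0 0" --pt "0 0 0 0 0 0 0"

```text
time_s: 7.8
tcp_pos: [0.5994, 0.0977, 0.0515]
eef_rot: [-180.0, -0.2, -84.5]
contact_force: [2.2, -12.2, 5.2]
gripper_width: 0.063
gripper_force: 20.0
```

>>> move_arm --pt "0 -0.0001 0.001 0 0 0 0" --pt "0 0 0 0 0 0 0"

```text
time_s: 8.05
tcp_pos: [0.5994, 0.0977, 0.0515]
eef_rot: [-180.0, -0.2, -84.5]
contact_force: [2.9, -16.4, 5.7]
gripper_width: 0.0632
gripper_force: 20.0
```

>>> move_arm --pt "0 0.0001 -0.0015 0 0 0 0" --pt "1 0 0 0 0 0 0" --pt "1 0 0 0 0 0 0" --pt "1 0 0 0 0 0 0" --pt "1 0 0 0.02 0 0 0" --pt "1 0 0 0.04 0 0 0" --pt "1 0 0 0.05 0 0 0" --pt "1 -0.03 0.015 0 0 0 0" --pt "1 -0.04 0.021 0 0 0 0" --pt "1 -0.04 0.021 0 0 0 0" --pt "1 -0.04 0.021 0 0 0 0" --pt "1 -0.04 0.021 0 0 0 0" --pt "1 -0.006 0.03 0 0 0 0" --pt "1 0 0.045 0 0 0 0" --pt "1 0 0.045 0 0 0 0" --pt "1 0 0.013 0 0 0 0" --pt "1 0 0 0 0 0 0" --pt "1 0 0 0 0 0 0"

```text
time_s: 10.3
tcp_pos: [0.4024, 0.3301, 0.1604]
eef_rot: [180.0, -0.0, -84.5]
contact_force: [-0.3, -0.2, -0.9]
gripper_width: 0.0871
gripper_force: 0.0
```

>>> move_arm --pt "1 0 0 -0.035 0 0 0" --pt "1 0 0 -0.04 0 0 0" --pt "1 0 0 -0.03 0 0 0" --pt "1 0 0 -0.004 0 0 0" --pt "0 0 0 0 0 0 0" --pt "-0.5 0 0 0 0 0 0" --pt "-0.5 0 0 0 0 0 0" --pt "-0.5 0 0 0 0 0 0" --pt "-0.5 0 0 0 0 0 0" --force 15

```text
time_s: 11.42
tcp_pos: [0.4026, 0.3313, 0.0518]
eef_rot: [-180.0, 0.0, -84.5]
contact_force: [-0.6, 0.9, 1.1]
gripper_width: 0.0435
gripper_force: 0.7
```

>>> move_arm --pt "-0.5 0 0 0 0 0 0" --pt "-0.5 0 0 0 0 0 0"

```text
time_s: 11.68
tcp_pos: [0.4026, 0.3313, 0.0517]
eef_rot: [-180.0, 0.0, -84.5]
contact_force: [-1.3, -0.1, 3.3]
gripper_width: 0.0407
gripper_force: 15.0
```

>>> move_arm --pt "-0.5 0 0 0.03 0 0 0" --pt "-0.5 0 0 0.045 0 0 0" --pt "-0.5 0 0 0.045 0 0 0" --pt "-0.5 0 -0.03 0 0 0 0" --pt "-0.5 0 -0.05 0 0 0 0" --pt "-0.5 0 -0.05 0 0 0 0" --pt "-0.5 0.034 -0.027 0 0 0 0" --pt "-0.5 0.036 -0.029 0 0 0 0" --pt "-0.5 0.036 -0.029 0 0 0 0" --pt "-0.5 0.036 -0.029 0 0 0 0" --pt "-0.5 0.036 -0.029 0 0 0 0" --pt "-0.5 0.024 -0.021 0 0 0 0" --pt "-0.5 0 0 0 0 0 0" --pt "-0.5 0 0 0 0 0 0"

```text
time_s: 13.42
tcp_pos: [0.6034, 0.0367, 0.1703]
eef_rot: [179.9, -0.0, -84.5]
contact_force: [0.4, -0.2, -1.0]
gripper_width: 0.0406
gripper_force: 15.0
```

>>> move_arm --pt "-0.5 0.0015 0.001 -0.03 0 0 0" --pt "-0.5 0 0 -0.04 0 0 0" --pt "-0.5 0 0 -0.025 0 0 0" --pt "-0.5 0 0 -0.008 0 0 0" --pt "-0.5 0 0 0 0 0 0"

```text
time_s: 14.05
tcp_pos: [0.6058, 0.0386, 0.0688]
eef_rot: [180.0, -0.0, -84.4]
contact_force: [-0.6, -0.4, -0.9]
gripper_width: 0.0404
gripper_force: 15.0
```

>>> move_arm --pt "-0.5 0 0 -0.002 0 0 0" --pt "-0.5 0 0 -0.0015 0 0 0" --pt "-0.5 0 0 0 0 0 0"

```text
time_s: 14.42
tcp_pos: [0.6063, 0.0382, 0.0655]
eef_rot: [-180.0, 0.0, -84.5]
contact_force: [0.6, -0.3, -0.8]
gripper_width: 0.0406
gripper_force: 15.0
```

>>> move_arm --pt "-0.5 -0.001 0 -0.001 0 0 0" --pt "-0.5 0 0 -0.001 0 0 0" --pt "-0.5 0 0 0 0 0 0"

```text
time_s: 14.8
tcp_pos: [0.6051, 0.0381, 0.0637]
eef_rot: [-180.0, -0.0, -84.5]
contact_force: [-1.8, 0.3, 4.4]
gripper_width: 0.0403
gripper_force: 15.0
```

>>> move_arm --pt "-0.5 -0.0002 0.002 0 0 0 0" --pt "-0.5 -0.0002 0.002 0 0 0 0" --pt "-0.5 -0.0001 0.001 0 0 0 0" --pt "-0.5 0 0 0 0 0 0"

```text
time_s: 15.3
tcp_pos: [0.6045, 0.0422, 0.0639]
eef_rot: [180.0, -0.1, -84.5]
contact_force: [-2.2, -4.5, 7.7]
gripper_width: 0.0404
gripper_force: 15.0
```

>>> move_arm --pt "-0.5 -0.0001 0.001 0 0 0 0" --pt "-0.5 0 0 0 0 0 0"

```text
time_s: 15.55
tcp_pos: [0.6045, 0.0431, 0.064]
eef_rot: [180.0, -0.1, -84.5]
contact_force: [-2.2, -4.9, 8.2]
gripper_width: 0.0404
gripper_force: 15.0
```

>>> move_arm --pt "-0.5 -0.0001 0.001 0 0 0 0" --pt "-0.5 0 0 0 0 0 0"

```text
time_s: 15.8
tcp_pos: [0.6044, 0.0441, 0.064]
eef_rot: [180.0, -0.1, -84.5]
contact_force: [-1.5, -4.1, 8.3]
gripper_width: 0.0407
gripper_force: 15.0
```

>>> move_arm --pt "-0.5 -0.0001 0.001 0.0005 0 0 0" --pt "-0.5 0 0 0 0 0 0"

```text
time_s: 16.05
tcp_pos: [0.6046, 0.0459, 0.064]
eef_rot: [-180.0, -0.0, -84.5]
contact_force: [-0.3, -2.5, 5.8]
gripper_width: 0.0402
gripper_force: 15.0
```

>>> move_arm --pt "-0.5 -0.0001 0.001 0 0 0 0" --pt "-0.5 0 0 0 0 0 0"

```text
time_s: 16.3
tcp_pos: [0.6046, 0.047, 0.064]
eef_rot: [-180.0, -0.0, -84.5]
contact_force: [-0.1, -4.8, 5.7]
gripper_width: 0.0403
gripper_force: 15.0
```

>>> move_arm --pt "-0.5 -0.0001 0.001 0 0 0 0" --pt "-0.5 0 0 0 0 0 0"

```text
time_s: 16.55
tcp_pos: [0.6044, 0.0478, 0.0641]
eef_rot: [-180.0, -0.0, -84.5]
contact_force: [-0.8, -4.7, 6.4]
gripper_width: 0.0407
gripper_force: 15.0
```

>>> move_arm --pt "-0.5 -0.0001 0.001 0 0 0 0" --pt "-0.5 0 0 0 0 0 0"

```text
time_s: 16.8
tcp_pos: [0.6043, 0.0487, 0.0641]
eef_rot: [-180.0, -0.0, -84.5]
contact_force: [-0.8, -5.7, 6.6]
gripper_width: 0.0404
gripper_force: 15.0
```

```bash
python3 look.py rack2 .603 .06 .06 45
python3 - <<'E'
from h import *
for n in("scene","top"):
    X=cloud(dict(np.load(f"{n}_rack2.npz"))).reshape(-1,3)
    l=(X[:,:2]-[.607,.0138])@np.array([[.9955,-.095],[.095,.9955]])
    k=(abs(l[:,0])<.045)&(l[:,1]>0)&(l[:,1]<.14)&(X[:,2]>.02)&(X[:,2]<.125)
    L=np.c_[l,X[:,2]][k]
    for z in(.03,.045,.06,.075,.09):
        q=L[abs(L[:,2]-z)<.006]
        print(n,z,len(q),np.histogram(q[:,1],bins=np.arange(0,.145,.008))[0],)
    lid=L[(L[:,2]>.088)&(L[:,2]<.1)&(L[:,1]>.05)];print("lid",len(lid),lid.min(0).round(4),lid.max(0).round(4))
E
```

```text
[0.60434449 0.04872572 0.06411647] [-0.79864258 -5.71072404  6.57220502]
scene 0.03 45 [ 0  0  0  0  1  1  0  0  1  0  1  2  1  4  4  2 28  0]
scene 0.045 107 [ 0  0  0  0  1  2  0  0  0  1  0  0  1  2 29 56 15  0]
scene 0.06 51 [ 0  0  0  0  0  1  1  2  4  1  2  1  4 13 22  0  0  0]
scene 0.075 43 [ 0  0  0  0  0  9  1  0  0  1  0  2  3 11 16  0  0  0]
scene 0.09 261 [ 0  0  0  0  0  1  8 25 29 39 34 42 33 34 16  0  0  0]
lid 296 [-0.0291  0.0511  0.088 ] [0.0333 0.1183 0.1   ]
top 0.03 34 [0 5 2 0 0 0 0 1 0 4 2 1 3 5 7 4 0 0]
top 0.045 42 [ 1  3  1  0  0  0  0  0  0  0  0  0  1  3  6 19  8  0]
top 0.06 13 [1 4 1 0 0 0 0 0 0 0 0 0 1 2 4 0 0 0]
top 0.075 8 [0 0 0 0 0 0 0 0 0 0 0 0 2 4 2 0 0 0]
top 0.09 71 [ 0  0  2  0  0  0  0  0  2  0  4 22 14 16 11  0  0  0]
lid 103 [-0.0312  0.0644  0.088 ] [0.0345 0.1183 0.0996]
```

View pics/rack2.png

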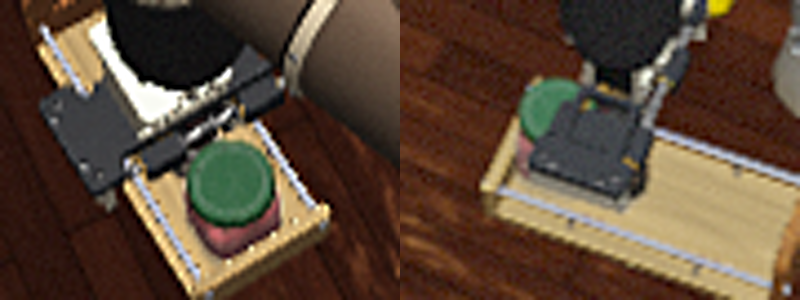

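The left crop shows the jar standing at the low board (its lid centre is at 235,185). The spice jar is hidden under the gripper, so I keep pushing until I feel contact.

>>> move_arm --pt "-0.5 -0.0001 0.001 0 0 0 0" --pt "-0.5 0 0 0 0 0 0"

```text
time_s: 17.15
tcp_pos: [0.6043, 0.0497, 0.0641]
eef_rot: [-180.0, -0.0, -84.5]
contact_force: [-0.9, -4.8, 6.3]
gripper_width: 0.0407
gripper_force: 15.0
```

>>> move_arm --pt "-0.5 -0.0001 0.001 0 0 0 0" --pt "-0.5 0 0 0 0 0 0"

```text
time_s: 17.4
tcp_pos: [0.6042, 0.0501, 0.0642]
eef_rot: [-180.0, -0.1, -84.5]
contact_force: [0.2, -8.5, 6.0]
gripper_width: 0.0409
gripper_force: 15.0
```

Run:
```python
from h import *
c=dict(np.load("scene_rack2.npz"));u,v=px(c,[.6,.09,.05]).astype(int)
cv2.imwrite("pics/z1.png",cv2.resize(c["img"][v-22:v+26,u-30:u+34,::-1],(640,480),interpolation=cv2.INTER_CUBIC))
for y in(.118,.05,.0347):
  for x in(-.032,.032):
    w=np.array([.607,.0138])+x*np.array([.9955,.095])+y*np.array([-.095,.9955]);print(y,x,[((px(c,[*w,z])-[u-30,v-22])*10).round() for z in(.012,.044)])
```

```text
0.118 -0.032 [array([462., 317.]), array([462., 284.])]
0.118 0.032 [array([297., 417.]), array([293., 385.])]
0.05 -0.032 [array([354., 156.]), array([352., 120.])]
0.05 0.032 [array([191., 252.]), array([185., 217.])]
0.0347 -0.032 [array([330., 121.]), array([327.,  84.])]
0.0347 0.032 [array([167., 216.]), array([161., 180.])]
```

View pics/z1.png

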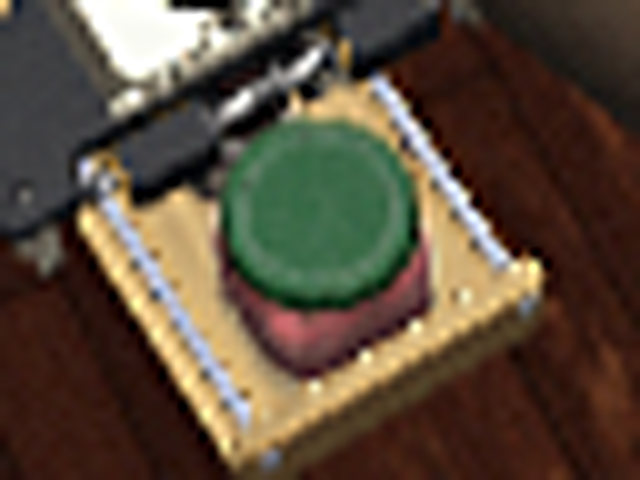

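>>> move_arm --pt "-0.5 -0.0001 0.001 0 0 0 0" --pt "-0.5 0 0 0 0 0 0"

```text
time_s: 17.65
tcp_pos: [0.604, 0.0504, 0.0642]
eef_rot: [-180.0, -0.1, -84.5]
contact_force: [0.7, -11.8, 7.2]
gripper_width: 0.0406
gripper_force: 15.0
```

>>> move_arm --pt "-0.5 -0.0001 0.001 0 0 0 0" --pt "-0.5 0 0 0 0 0 0"

```text
time_s: 17.9
tcp_pos: [0.6039, 0.0513, 0.0642]
eef_rot: [180.0, -0.1, -84.5]
contact_force: [1.7, -12.4, 6.9]
gripper_width: 0.0404
gripper_force: 15.0
```

>>> move_arm --pt "-0.5 0.0002 -0.0025 0 0 0 0" --pt "1 0 0 0 0 0 0" --pt "1 0 0 0 0 0 0" --pt "1 0 0 0 0 0 0" --pt "1 0 0 0 0 0 0" --pt "1 0 0 0.025 0 0 0" --pt "1 0 0 0.05 0 0 0" --pt "1 0 0 0.06 0 0 0" --pt "1 -0.02 -0.032 0.005 0 0 0" --pt "1 -0.025 -0.04 0 0 0 0" --pt "1 -0.025 -0.04 0 0 0 0" --pt "1 -0.025 -0.04 0 0 0 0" --pt "1 -0.025 -0.04 0 0 0 0" --pt "1 -0.025 -0.04 0 0 0 0" --pt "1 -0.025 -0.04 0 0 0 0" --pt "1 -0.025 -0.04 0 0 0 0" --pt "1 -0.008 -0.008 0 0 0 0" --pt "1 0 0 0 0 0 0" --pt "1 0 0 0 0 0 0"

```text
time_s: 20.27
tcp_pos: [0.4014, -0.2688, 0.2036]
eef_rot: [-180.0, -0.0, -84.5]
contact_force: [-0.9, -0.4, -0.4]
gripper_width: 0.0876
gripper_force: 0.0
```

```bash
python3 look.py rack3 .6025 .06 .06 40
python3 - <<'E'
from h import *
from scipy.optimize import minimize
P=[cloud(dict(np.load(f"{n}_rack3.npz"))).reshape(-1,3) for n in("scene","top")]
M=np.array([[.9955,-.095],[.095,.9955]])
for X in P+[np.r_[P[0],P[1]]]:
    L=np.c_[(X[:,:2]-[.607,.0138])@M,X[:,2]]
    for nm,m,r,z0,z1 in(("spice",(0,.034),.0205,.045,.112),("lid",(0,.086),.0315,.082,.1)):
        q=L[(np.hypot(*(L[:,:2]-m).T)<r+.008)&(L[:,2]>z0)&(L[:,2]<z1)]
        if nm=="lid":
            o=cv2.minEnclosingCircle(q[:,:2].astype(np.float32));print(nm,o);continue
        f=lambda w:np.mean(np.minimum(abs(np.hypot(*(q[:,:2]-w).T)-r),.006))
        o=minimize(f,m,method="Nelder-Mead");print(nm,o.x.round(4),round(o.fun,4),len(q), np.percentile(q[:,2],99))
E
```

```text
[ 0.40139565 -0.26877267  0.20361988] [-0.94794233 -0.37955945 -0.39854665]
spice [0.0024 0.0279] 0.0016 92 0.11197998570989633
lid ((0.0033325066324323416, 0.08181145042181015), 0.03576137498021126)
spice [0.0026 0.03  ] 0.0014 78 0.10578652461800334
lid ((0.0, 0.0), 0.0)
spice [0.0025 0.0285] 0.0017 170 0.11176011700005777
lid ((0.0033325066324323416, 0.08181145042181015), 0.03576137498021126)
```

View pics/rack3.png

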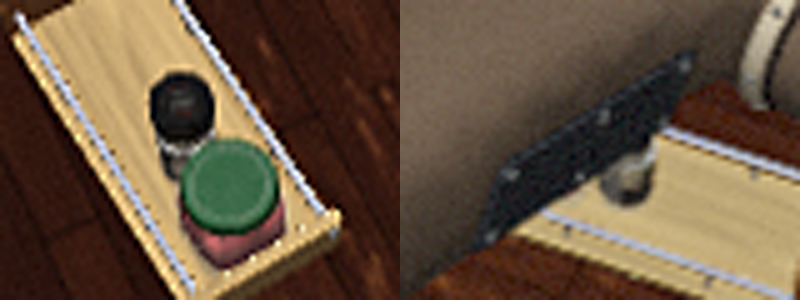

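```bash
cat >> h.py <<'E'
def ray(c,uv,z):
    d=np.linalg.inv(c["intrinsics"])@[uv[0],uv[1],1];R=c["R"];o=-R.T@c["t"];d=R.T@d
    return o+d*(z-o[2])/d[2]
def blob(c,mask,near,rad):
    v,u=np.indices(mask.shape);m=mask&(np.hypot(u-near[0],v-near[1])<rad)
    n,l,s,ce=cv2.connectedComponentsWithStats(m.astype(np.uint8));k=1+np.argmax(s[1:,4]);return ce[k],s[k,4],(l==k)
E
python3 - <<'E'
from h import *
c=dict(np.load("scene_rack3.npz"));O=np.array([.6079,.0127]);t=np.radians(5.42);M=np.array([[np.cos(t),-np.sin(t)],[np.sin(t),np.cos(t)]])
loc=lambda p:((p[:2]-O)@M).round(4)
I=c["img"].astype(int);g=(I[...,1]>I[...,0]+15)&(I[...,1]>I[...,2]+5)
ce,n,m=blob(c,g,px(c,[.599,.098,.095]),22)
# lid: fit extents of mask on top plane
v,u=np.nonzero(m);Q=np.array([loc(ray(c,(a,b),.095)) for a,b in zip(u,v)]);print("lid centroid",ce,n,loc(ray(c,ce,.095)),"ranges",Q.min(0),Q.max(0))
k=I.sum(2)<150
ce,n,m=blob(c,k,px(c,[.604,.043,.117]),11)
v,u=np.nonzero(m);Q=np.array([loc(ray(c,(a,b),.117)) for a,b in zip(u,v)]);print("cap",ce,n,loc(ray(c,ce,.117)),Q.min(0),Q.max(0))
# brightness profile along rack y through jar at x=0 on plane z=.044 in front
for x in(-.015,0,.015):
    print(x)
    for y in np.arange(.104,.136,.002):
        w=O+M@np.array([x,y]);p=px(c,[*w,.044]);print(round(y*1e3),cv2.remap(c["img"],np.float32([[p[0]]]),np.float32([[p[1]]]),1)[0,0],end=' ')
E
```

```text
lid centroid [232.23129252 232.8707483 ] 294 [0.0034 0.0889] ranges [-0.0277  0.0572] [0.0331 0.1201]
cap [222.93283582 217.29850746] 134 [0.0046 0.0363] [-0.0165  0.0127] [0.0241 0.0581]
-0.015
104 [81 50 43] 106 [145  73  74] 108 [142  76  76] 110 [118  72  70] 112 [106  67  66] 114 [92 57 57] 116 [75 41 44] 118 [84 50 45] 120 [148 118  87] 122 [193 160 110] 124 [208 174 119] 126 [215 182 124] 128 [213 178 117] 130 [191 155  96] 132 [137 108  65] 134 [82 61 37] 136 [73 54 33] 0
104 [44 45 33] 106 [82 52 46] 108 [105  60  57] 110 [101  60  59] 112 [91 56 56] 114 [83 51 51] 116 [73 43 45] 118 [81 50 46] 120 [137 103  73] 122 [196 162 107] 124 [210 177 120] 126 [221 188 129] 128 [234 199 132] 130 [193 160 101] 132 [123  97  59] 134 [81 60 36] 136 [78 58 35] 0.015
104 [153  85  86] 106 [145  82  80] 108 [132  79  76] 110 [119  76  73] 112 [107  71  68] 114 [92 59 57] 116 [74 44 45] 118 [75 43 43] 120 [105  70  55] 122 [165 131  91] 124 [206 175 119] 126 [217 185 126] 128 [219 186 124] 130 [178 145  91] 132 [124  94  56] 134 [84 64 38] 136 [71 55 34]
```

Run:
```python
from h import *
for n in("scene0","top0","scene_rack3"):
    c=dict(np.load(n+".npz"));O=np.array([.607,.0138]);t=np.radians(5.45);M=np.array([[np.cos(t),-np.sin(t)],[np.sin(t),np.cos(t)]])
    I=c["img"].astype(np.float32)
    for y in(-.07,-.03,.0):
        xs=np.arange(-.066,.066,.0005);p=np.array([px(c,[*(O+M@np.array([x,y])),.034]) for x in xs]).astype(np.float32)
        v=cv2.remap(I,p[:,:1],p[:,1:],1)[:,0];b=v[:,2]-v[:,0]  # bluish-ness
        out=[]
        for s in(xs<-.03,xs>.03):
            w=np.maximum(b[s]-(b[s].max()-25),0);out.append(round(float((w*xs[s]).sum()/w.sum()),4))
        print(n,y,out,round(sum(out)/2,4))
```

```text
scene0 -0.07 [-0.0484, 0.0498] 0.0007
scene0 -0.03 [-0.0489, 0.0498] 0.0004
scene0 0.0 [-0.0489, 0.0504] 0.0008
top0 -0.07 [-0.0475, 0.0513] 0.0019
top0 -0.03 [-0.0481, 0.0517] 0.0018
top0 0.0 [-0.0477, 0.0514] 0.0019
scene_rack3 -0.07 [-0.0484, 0.0498] 0.0007
scene_rack3 -0.03 [-0.0489, 0.0498] 0.0004
scene_rack3 0.0 [-0.0489, 0.0503] 0.0007
```

The scene view shows the jar face against the board edge with no wood between them. The spice cap sits 52.6 mm from the lid centre (52.5 expected), so both are seated. Next is the mill.

>>> move_arm --pt "1 0 -0.002 -0.03 0 0 0" --pt "1 0 0 -0.03 0 0 0" --pt "1 0 0 -0.02 0 0 0" --pt "1 0 0 -0.001 0 0 0" --pt "-0.4 0 0 0 0 0 0" --pt "-0.4 0 0 0 0 0 0" --pt "-0.4 0 0 0 0 0 0" --pt "-0.4 0 0 0 0 0 0" --pt "-0.4 0 0 0 0 0 0" --pt "-0.4 0 0 0 0 0 0" --force 25

```text
time_s: 21.62
tcp_pos: [0.401, -0.2714, 0.1228]
eef_rot: [-180.0, -0.0, -84.5]
contact_force: [0.3, 0.5, 1.9]
gripper_width: 0.0467
gripper_force: 25.0
```

>>> move_arm --pt "-0.4 0 0 0.02 0 0 0" --pt "-0.4 0 0 0.045 0 0 0" --pt "-0.4 0 0 0.045 0 0 0" --pt "-0.4 0.012 0.015 0.005 0 0 0" --pt "-0.4 0.024 0.03 0 0 0 0" --pt "-0.4 0.03 0.037 0 0 0 0" --pt "-0.4 0.03 0.037 0 0 0 0" --pt "-0.4 0.03 0.037 0 0 0 0" --pt "-0.4 0.03 0.037 0 0 0 0" --pt "-0.4 0.03 0.037 0 0 0 0" --pt "-0.4 0.015 0.018 0 0 0 0" --pt "-0.4 0.008 0.01 0 0 0 0" --pt "-0.4 0 0 0 0 0 0" --pt "-0.4 0 0 0 0 0 0"

```text
time_s: 23.38
tcp_pos: [0.6091, -0.0142, 0.2377]
eef_rot: [180.0, -0.0, -84.5]
contact_force: [0.4, 0.4, -1.3]
gripper_width: 0.0467
gripper_force: 25.0
```

```bash
python3 look.py mill1 .61 -.005 .13 60
python3 - <<'E'
from h import *
P=[cloud(dict(np.load(f"{n}_mill1.npz"))).reshape(-1,3) for n in("scene","top")]
for X in P:
    q=X[(np.hypot(X[:,0]-.610,X[:,1]+.013)<.045)&(X[:,2]>.08)&(X[:,2]<.24)]
    for z in(.115,.125,.14,.16,.18,.2,.215):
        w=q[abs(q[:,2]-z)<.005]
        if len(w)>3:print(z,len(w),w[:,:2].mean(0).round(4),w[:,1].min().round(4),w[:,1].max().round(4))
E
```

```text
[ 0.60914248 -0.01423233  0.23767788] [ 0.3514614   0.3747569  -1.34602145]
0.115 28 [0.611  0.0203] 0.0027 0.031
0.125 44 [0.6136 0.0048] -0.0206 0.0299
0.14 13 [0.6164 0.0064] -0.0097 0.0125
0.16 36 [0.615  0.0034] -0.0248 0.013
0.18 35 [ 0.6123 -0.0012] -0.0262 0.0085
0.2 12 [0.6117 0.0034] -0.0011 0.0066
0.215 7 [0.6144 0.0035] -0.0079 0.0073
0.115 15 [0.6024 0.0208] -0.0323 0.0311
0.125 29 [ 0.591  -0.0157] -0.0426 0.031
0.14 23 [ 0.5901 -0.0196] -0.0378 0.0107
0.16 39 [ 0.5908 -0.0164] -0.0389 0.0123
0.18 34 [ 0.5922 -0.0174] -0.0344 0.0039
```

View pics/mill1.png

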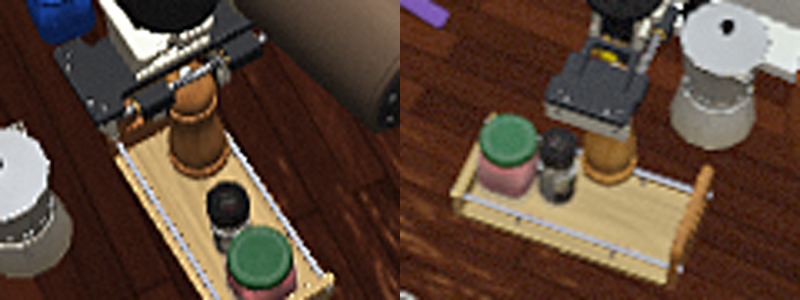

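The mill hangs upright over the rack (left crop 195,140). In the right crop the jar and spice jar touch (540,165). I lower the mill.

>>> move_arm --pt "-0.4 0.001 0 -0.03 0 0 0" --pt "-0.4 0 0 -0.04 0 0 0" --pt "-0.4 0 0 -0.025 0 0 0" --pt "-0.4 0 0 -0.005 0 0 0" --pt "-0.4 0 0 0 0 0 0"

```text
time_s: 24.1
tcp_pos: [0.6111, -0.0137, 0.1384]
eef_rot: [-180.0, -0.0, -84.5]
contact_force: [-0.2, -0.2, -1.9]
gripper_width: 0.0466
gripper_force: 25.0
```

>>> move_arm --pt "-0.4 0 0 -0.001 0 0 0" --pt "-0.4 -0.0002 0.002 0 0 0 0" --pt "-0.4 -0.0002 0.002 0 0 0 0" --pt "-0.4 -0.0002 0.002 0 0 0 0" --pt "-0.4 0 0 0 0 0 0"

```text
time_s: 24.72
tcp_pos: [0.6102, -0.0071, 0.1366]
eef_rot: [-180.0, -0.0, -84.5]
contact_force: [-0.4, 0.3, -2.0]
gripper_width: 0.0466
gripper_force: 25.0
```

>>> move_arm --pt "-0.4 -0.0001 0.001 0 0 0 0" --pt "-0.4 0 0 0 0 0 0"

```text
time_s: 24.98
tcp_pos: [0.6101, -0.0063, 0.1365]
eef_rot: [180.0, -0.0, -84.5]
contact_force: [-1.0, 0.1, -1.6]
gripper_width: 0.0465
gripper_force: 25.0
```

>>> move_arm --pt "-0.4 -0.0001 0.001 0 0 0 0" --pt "-0.4 0 0 0 0 0 0"

```text
time_s: 25.22
tcp_pos: [0.61, -0.0053, 0.1366]
eef_rot: [180.0, -0.0, -84.5]
contact_force: [0.3, 0.5, -2.1]
gripper_width: 0.0464
gripper_force: 25.0
```

>>> move_arm --pt "-0.4 -0.0001 0.001 0 0 0 0" --pt "-0.4 0 0 0 0 0 0"

```text
time_s: 25.48
tcp_pos: [0.6099, -0.0043, 0.1366]
eef_rot: [180.0, -0.0, -84.5]
contact_force: [0.4, -0.7, -2.1]
gripper_width: 0.047
gripper_force: 25.0
```

>>> move_arm --pt "-0.4 -0.0001 0.001 0 0 0 0" --pt "-0.4 0 0 0 0 0 0"

```text
time_s: 25.72
tcp_pos: [0.6098, -0.0033, 0.1366]
eef_rot: [-180.0, -0.0, -84.5]
contact_force: [-0.4, 0.2, -1.4]
gripper_width: 0.0466
gripper_force: 25.0
```

>>> move_arm --pt "-0.4 -0.0001 0.001 0 0 0 0" --pt "-0.4 0 0 0 0 0 0"

```text
time_s: 25.98
tcp_pos: [0.6098, -0.0023, 0.1366]
eef_rot: [-180.0, -0.0, -84.5]
contact_force: [0.2, -1.4, -0.9]
gripper_width: 0.0465
gripper_force: 25.0
```

>>> move_arm --pt "-0.4 -0.0001 0.001 0 0 0 0" --pt "-0.4 0 0 0 0 0 0"

```text
time_s: 26.22
tcp_pos: [0.6097, -0.0013, 0.1366]
eef_rot: [-180.0, -0.0, -84.5]
contact_force: [0.6, -0.8, -1.1]
gripper_width: 0.0466
gripper_force: 25.0
```

>>> move_arm --pt "-0.4 -0.0001 0.001 0 0 0 0" --pt "-0.4 0 0 0 0 0 0"

```text
time_s: 26.48
tcp_pos: [0.6095, -0.0003, 0.1366]
eef_rot: [-180.0, -0.0, -84.5]
contact_force: [0.9, -1.3, -0.1]
gripper_width: 0.0463
gripper_force: 25.0
```

Run:
```python
from look import *
A=[]
for n in("scene","top"):
    c=vision.capture(n);np.savez(f"{n}_mill2.npz",**c);u,v=px(c,[.607,.02,.05]).astype(int)
    A.append(cv2.resize(c["img"][v-30:v+30,u-30:u+30,::-1],(400,400),interpolation=cv2.INTER_CUBIC))
cv2.imwrite("pics/mill2.png",np.hstack(A))
```

```text
(no output)
```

View pics/mill2.png

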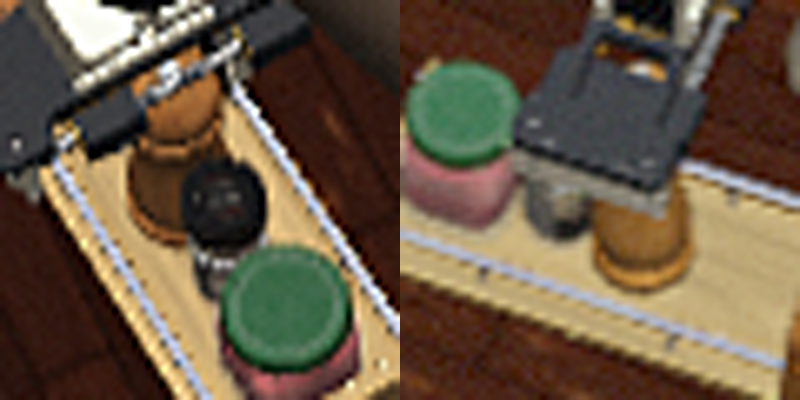

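The right crop shows the mill foot against the spice jar (595,225). I set it down and release.

>>> move_arm --pt "-0.4 0 0 -0.001 0 0 0" --pt "-0.4 0 0 -0.001 0 0 0" --pt "-0.4 0 0 0 0 0 0"

```text
time_s: 26.95
tcp_pos: [0.6098, -0.0005, 0.1354]
eef_rot: [-180.0, -0.0, -84.5]
contact_force: [-2.2, -2.1, 5.4]
gripper_width: 0.0467
gripper_force: 25.0
```

>>> move_arm --pt "0.2 0 0 0 0 0 0" --pt "1 0 0 0 0 0 0" --pt "1 0 0 0 0 0 0" --pt "1 0 0 0 0 0 0" --pt "1 0 0 0.02 0 0 0" --pt "1 0 0 0.05 0 0 0" --pt "1 0 0 0.05 0 0 0" --pt "1 0 0 0.05 0 0 0" --pt "1 -0.005 0.03 0 0 0 0" --pt "1 -0.007 0.043 0 0 0 0" --pt "1 -0.007 0.043 0 0 0 0" --pt "1 -0.007 0.043 0 0 0 0" --pt "1 -0.007 0.043 0 0 0 0" --pt "1 -0.007 0.043 0 0 0 0" --pt "1 -0.007 0.043 0 0 0 0" --pt "1 -0.007 0.042 0 0 0 0" --pt "1 0 0 0 0 0 0" --pt "1 0 0 0 0 0 0" --force 45

```text
time_s: 29.2
tcp_pos: [0.5553, 0.3297, 0.3043]
eef_rot: [180.0, -0.0, -84.5]
contact_force: [0.1, -0.1, -0.2]
gripper_width: 0.0877
gripper_force: 0.0
```

Run:
```python
from look import *
A=[]
for n in("scene","top"):
    c=vision.capture(n);np.savez(f"{n}_r4.npz",**c);u,v=px(c,[.607,.02,.05]).astype(int)
    A.append(cv2.resize(c["img"][v-45:v+45,u-45:u+45,::-1],(400,400),interpolation=cv2.INTER_CUBIC))
cv2.imwrite("pics/r4.png",np.hstack(A))
```

```text
(no output)
```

View pics/r4.png

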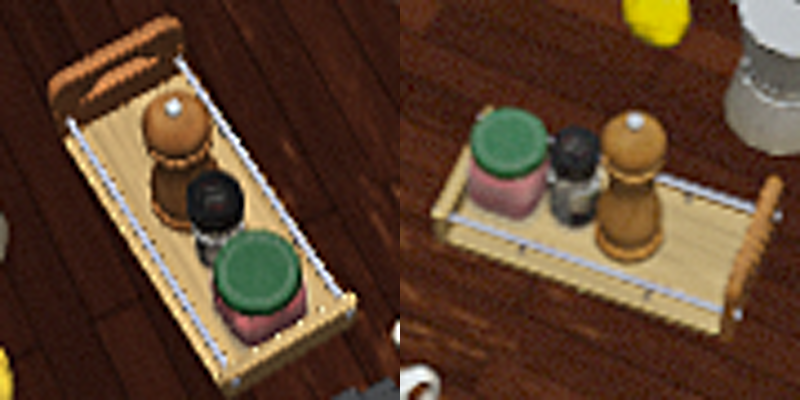

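All three stand in line, with jar, spice jar and mill touching in the right crop (550,165 and 597,200). I measure their tops in both views for the oil target.

Run:
```python
from h import *
for n,dx in(("scene",.0006),("top",.0018)):
    c=dict(np.load(f"{n}_r4.npz"));O=np.array([.607,.0138]);t=np.radians(5.45);M=np.array([[np.cos(t),-np.sin(t)],[np.sin(t),np.cos(t)]])
    loc=lambda p:((p[:2]-O)@M-[dx,0]).round(4)
    I=c["img"].astype(int)
    for nm,mask,X,rad in(("lid",(I[...,1]>I[...,0]+15)&(I[...,1]>I[...,2]+5),[.599,.098,.095],22),("cap",I.sum(2)<150,[.604,.046,.117],12),("button",(I.min(2)>130),[.6095,-.001,.182],9)):
        ce,k,m=blob(c,mask,px(c,X),rad);v,u=np.nonzero(m);Q=np.array([loc(ray(c,(a,b),X[2])) for a,b in zip(u,v)])
        print(n,nm,k,loc(ray(c,ce,X[2])),Q.min(0),Q.max(0))
```

```text
scene lid 294 [0.0036 0.0878] [-0.0275  0.0561] [0.0334 0.1189]
scene cap 181 [0.0065 0.029 ] [-0.0163 -0.0018] [0.0358 0.0569]
scene button 20 [-0.0182 -0.0163] [-0.0203 -0.0378] [-0.016   0.0062]
top lid 211 [-0.0017  0.088 ] [-0.0329  0.0581] [0.0299 0.119 ]
top cap 186 [0.0115 0.0368] [-0.0288  0.0114] [0.0479 0.0735]
top button 10 [-0.     -0.0156] [-0.0052 -0.0205] [ 0.0049 -0.0097]
```

>>> move_arm --pt "1 0.0005 -0.0005 -0.03 0 0 0" --pt "1 0 0 -0.027 0 0 0" --pt "1 0 0 -0.0105 0 0 0" --pt "1 0 0 0 0 0 0" --pt "-0.8 0 0 0 0 0 0" --pt "-0.8 0 0 0 0 0 0" --pt "-0.8 0 0 0 0 0 0" --pt "-0.8 0 0 0 0 0 0" --pt "-0.8 0 0 0 0 0 0" --pt "-0.8 0 0 0 0 0 0" --pt "-0.8 0 0 0 0 0 0" --pt "-0.8 0 0 0 0 0 0" --pt "-0.8 0 0 0 0 0 0"

```text
time_s: 30.92
tcp_pos: [0.5559, 0.3291, 0.237]
eef_rot: [180.0, -0.0, -84.5]
contact_force: [-1.0, 0.1, -0.1]
gripper_width: 0.0223
gripper_force: 44.8
```

>>> move_arm --pt "-0.8 0 0 0.01 0 0 0" --pt "-0.8 0 0 0.03 0 0 0" --pt "-0.8 0 0 0.035 0 0 0" --pt "-0.8 0 0 0.035 0 0 0" --pt "-0.8 0 0 0.015 0 0 0" --pt "-0.8 -0.006 -0.015 0 0 0 0" --pt "-0.8 -0.01 -0.025 0 0 0 0" --pt "-0.8 -0.012 -0.03 0 0 0 0" --pt "-0.8 -0.012 -0.03 0 0 0 0" --pt "-0.8 -0.012 -0.03 0 0 0 0" --pt "-0.8 -0.012 -0.03 0 0 0 0" --pt "-0.8 -0.012 -0.03 0 0 0 0" --pt "-0.8 0 -0.035 0 0 0 0" --pt "-0.8 0 -0.035 0 0 0 0" --pt "-0.8 0 -0.035 0 0 0 0" --pt "-0.8 0 -0.035 0 0 0 0" --pt "-0.8 0 -0.03 0 0 0 0" --pt "-0.8 0 -0.02 0 0 0 0" --pt "-0.8 0 0 0 0 0 0"

```text
time_s: 33.3
tcp_pos: [0.4785, -0.0523, 0.3605]
eef_rot: [179.9, -0.0, -84.6]
contact_force: [0.1, 1.2, -3.2]
gripper_width: 0.022
gripper_force: 44.9
```

```bash
python3 look.py oil1 .48 -.06 .26 75
```

```text
[ 0.47849468 -0.05232462  0.36052239] [ 0.08946342  1.23721691 -3.22662869]
```

View pics/oil1.png

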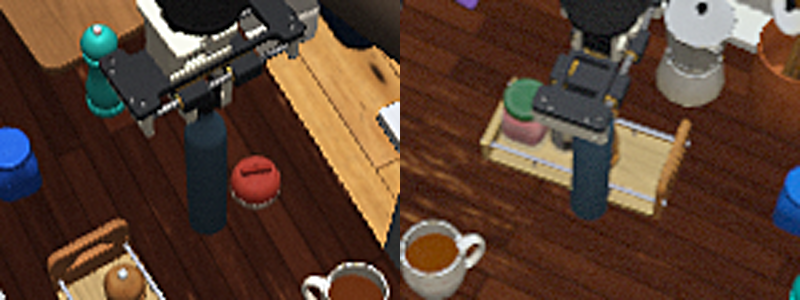

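The bottle hangs upright (left crop 207,175).

>>> move_arm --pt "-0.8 0.012 -0.0116 0 0 0 0" --pt "-0.8 0.025 0 0 0 0 0" --pt "-0.8 0.03 0 0 0 0 0" --pt "-0.8 0.03 0 0 0 0 0" --pt "-0.8 0.025 0 0 0 0 0" --pt "-0.8 0.015 0 0 0 0 0" --pt "-0.8 0 0 0 0 0 0" --pt "-0.8 0 0 0 0 0 0"

```text
time_s: 34.4
tcp_pos: [0.6165, -0.0624, 0.362]
eef_rot: [180.0, 0.0, -84.5]
contact_force: [-0.4, 0.5, -3.3]
gripper_width: 0.022
gripper_force: 44.9
```

>>> move_arm --pt "-0.8 -0.001 -0.001 -0.015 0 0 0" --pt "-0.8 0 0 -0.03 0 0 0" --pt "-0.8 0 0 -0.03 0 0 0" --pt "-0.8 0 0 -0.022 0 0 0" --pt "-0.8 0 0 -0.01 0 0 0" --pt "-0.8 0 0 0 0 0 0" --pt "-0.8 0 0 0 0 0 0"

```text
time_s: 35.28
tcp_pos: [0.6165, -0.0634, 0.2562]
eef_rot: [-179.9, -0.0, -84.5]
contact_force: [0.3, 0.5, -3.3]
gripper_width: 0.0222
gripper_force: 44.9
```

>>> move_arm --pt "-0.8 0 0 -0.002 0 0 0" --pt "-0.8 0 0 -0.001 0 0 0" --pt "-0.8 -0.0002 0.002 0 0 0 0" --pt "-0.8 -0.0002 0.002 0 0 0 0" --pt "-0.8 0 0 0 0 0 0"

```text
time_s: 35.9
tcp_pos: [0.6156, -0.0592, 0.2521]
eef_rot: [-180.0, -0.0, -84.5]
contact_force: [-0.1, 0.5, -3.6]
gripper_width: 0.0219
gripper_force: 44.9
```

>>> move_arm --pt "-0.8 -0.0002 0.002 0 0 0 0" --pt "-0.8 -0.0001 0.001 0 0 0 0" --pt "-0.8 0 0 0 0 0 0"

```text
time_s: 36.28
tcp_pos: [0.6153, -0.0564, 0.2521]
eef_rot: [-180.0, -0.0, -84.5]
contact_force: [-0.3, 0.1, -3.3]
gripper_width: 0.0221
gripper_force: 44.9
```

>>> move_arm --pt "-0.8 -0.0001 0.001 0 0 0 0" --pt "-0.8 0 0 0 0 0 0"

```text
time_s: 36.52
tcp_pos: [0.6152, -0.0554, 0.2521]
eef_rot: [-180.0, -0.0, -84.5]
contact_force: [-0.2, -0.9, -3.6]
gripper_width: 0.022
gripper_force: 44.9
```

>>> move_arm --pt "-0.8 -0.0001 0.001 -0.0015 0 0 0" --pt "-0.8 0 0 0 0 0 0"

```text
time_s: 36.78
tcp_pos: [0.6151, -0.0544, 0.2504]
eef_rot: [180.0, -0.0, -84.5]
contact_force: [-0.5, 0.1, -2.9]
gripper_width: 0.0219
gripper_force: 44.9
```

>>> move_arm --pt "-0.8 -0.0001 0.001 0 0 0 0" --pt "-0.8 0 0 0 0 0 0"

```text
time_s: 37.02
tcp_pos: [0.615, -0.0534, 0.2505]
eef_rot: [180.0, -0.0, -84.5]
contact_force: [-0.5, -1.4, -4.2]
gripper_width: 0.0216
gripper_force: 44.9
```

>>> move_arm --pt "-0.8 -0.0001 0.001 0 0 0 0" --pt "-0.8 0 0 0 0 0 0"

```text
time_s: 37.28
tcp_pos: [0.6149, -0.0524, 0.2506]
eef_rot: [180.0, -0.0, -84.5]
contact_force: [0.2, -0.6, -3.9]
gripper_width: 0.0221
gripper_force: 45.0
```

>>> move_arm --pt "-0.8 -0.0001 0.001 0 0 0 0" --pt "-0.8 0 0 0 0 0 0"

```text
time_s: 37.52
tcp_pos: [0.6148, -0.0515, 0.2506]
eef_rot: [-180.0, -0.0, -84.5]
contact_force: [0.4, -2.3, -3.3]
gripper_width: 0.0221
gripper_force: 45.0
```

>>> move_arm --pt "-0.8 -0.0001 0.001 0 0 0 0" --pt "-0.8 0 0 0 0 0 0"

```text
time_s: 37.78
tcp_pos: [0.6147, -0.0504, 0.2507]
eef_rot: [-180.0, -0.0, -84.5]
contact_force: [-0.4, -1.3, -2.8]
gripper_width: 0.022
gripper_force: 45.0
```

>>> move_arm --pt "-0.8 -0.0001 0.001 0 0 0 0" --pt "-0.8 0 0 0 0 0 0"

```text
time_s: 38.02
tcp_pos: [0.6147, -0.0494, 0.2507]
eef_rot: [-180.0, -0.0, -84.5]
contact_force: [0.4, -2.2, -2.0]
gripper_width: 0.0221
gripper_force: 45.0
```

Run:
```python
from look import *
A=[]
for n in("scene","top"):
    c=vision.capture(n);np.savez(f"{n}_oil2.npz",**c);u,v=px(c,[.61,-.01,.08]).astype(int)
    A.append(cv2.resize(c["img"][v-42:v+42,u-42:u+42,::-1],(400,400),interpolation=cv2.INTER_CUBIC))
cv2.imwrite("pics/oil2.png",np.hstack(A))
```

```text
(no output)
```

View pics/oil2.png

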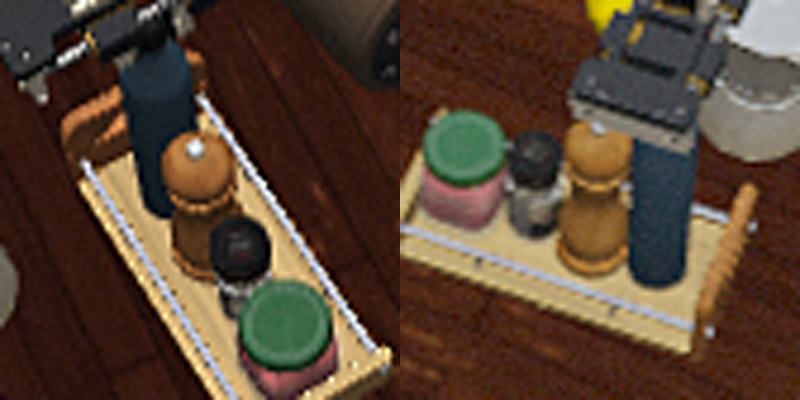

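The right crop shows the bottle against the mill foot (630,245), so all four are in a row. I set it down and release.

>>> move_arm --pt "-0.8 0 0 -0.001 0 0 0" --pt "-0.8 0 0 0 0 0 0"

```text
time_s: 38.38
tcp_pos: [0.6147, -0.0494, 0.2495]
eef_rot: [-180.0, 0.0, -84.5]
contact_force: [0.8, -2.4, -2.1]
gripper_width: 0.0221
gripper_force: 45.0
```

>>> move_arm --pt "-0.8 0 0 -0.001 0 0 0" --pt "-0.8 0 0 0 0 0 0"

```text
time_s: 38.62
tcp_pos: [0.615, -0.0495, 0.2493]
eef_rot: [-179.9, -0.0, -84.5]
contact_force: [0.2, -1.9, 2.9]
gripper_width: 0.0219
gripper_force: 45.1
```

>>> move_arm --pt "-0.5 0 0 0 0 0 0" --pt "0 0 0 0 0 0 0" --pt "0 0 0 0 0 0 0" --pt "0 0 0 0 0 0 0" --pt "0 0 0 0.02 0 0 0" --pt "0 0 0 0.04 0 0 0" --pt "0 0 0 0.02 0 0 0" --pt "0 -0.03 -0.03 0 0 0 0" --pt "0 -0.04 -0.04 0 0 0 0" --pt "0 -0.04 -0.04 0 0 0 0" --pt "0 -0.03 -0.04 0 0 0 0" --pt "0 0 0 0 0 0 0"

```text
time_s: 40.12
tcp_pos: [0.4727, -0.2012, 0.3292]
eef_rot: [-179.9, -0.0, -84.7]
contact_force: [0.2, 0.1, 0.3]
gripper_width: 0.044
gripper_force: 0.0
```

Run:
```python
from look import *
A=[]
for n in("scene","top"):
    c=vision.capture(n);np.savez(f"{n}_fin.npz",**c);u,v=px(c,[.61,-.0,.08]).astype(int)
    A.append(cv2.resize(c["img"][v-46:v+46,u-46:u+46,::-1],(400,400),interpolation=cv2.INTER_CUBIC))
    P=cloud(c).reshape(-1,3)
    for z in(.03,.08,.13,.18,.2,.255):
        q=P[(abs(P[:,2]-z)<.012)&(np.hypot(P[:,0]-.614,P[:,1]+.054)<.04)]
        q=q[(q[:,1]<-.025)|(z>.19)]
        if len(q)>8:print(n,z,len(q),np.round(circ(q),4),q[:,:2].mean(0).round(4))
cv2.imwrite("pics/fin.png",np.hstack(A))
```

```text
scene 0.03 18 [ 0.6142 -0.0618  0.0275] [ 0.6341 -0.0465]
scene 0.08 18 [ 0.6249 -0.054   0.0155] [ 0.6351 -0.0449]
scene 0.13 30 [ 0.6173 -0.058   0.0229] [ 0.626  -0.0433]
scene 0.18 53 [ 0.6173 -0.0574  0.0227] [ 0.6204 -0.0404]
scene 0.2 70 [ 0.6176 -0.0566  0.0218] [ 0.6216 -0.0411]
scene 0.255 24 [ 0.6177 -0.0554  0.0087] [ 0.6183 -0.0501]
top 0.03 79 [ 0.6156 -0.0534  0.0265] [ 0.6005 -0.0552]
top 0.08 55 [ 0.6185 -0.0532  0.0261] [ 0.5995 -0.0593]
top 0.13 54 [ 0.6183 -0.0528  0.0247] [ 0.6014 -0.0572]
top 0.18 56 [ 0.6149 -0.0552  0.0215] [ 0.6    -0.0593]
top 0.2 65 [ 0.617  -0.0547  0.0223] [ 0.6022 -0.0604]
top 0.255 25 [ 0.6139 -0.0544  0.0074] [ 0.6102 -0.0556]
```

View pics/fin.png

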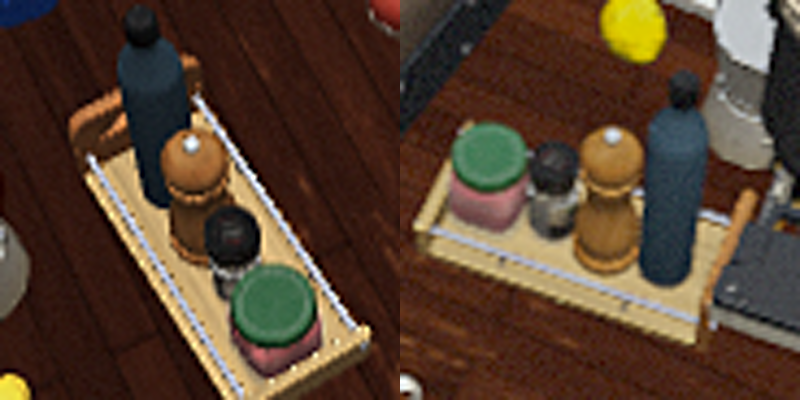

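The final crops show all four standing upright in one line, touching, in height order from the low board (jar 275,310; spice jar 232,235; mill 195,165; bottle 155,120). The depth data gives an oil-to-mill spacing of 52.6 mm (52.5 expected), and the gripper is clear.

```bash
python3 -c "
from plant import workorder
print(workorder.close_job())"
```

```text
the job is handed in; nothing more can be done
None
```

The job is handed in at about 40 s of robot time: glass jar, spice jar, pepper mill and oil bottle stand upright along the middle of the rack, shortest against the low end board. Pushing forces and camera checks show each touching the next (to about 2 mm), and the mug and timer were left alone; `close_job` returned no verdict.

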